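Hook the cast block out of its mould

TASK

A freshly cast block with a bow handle sits in its open mould. Take the lifting hook out of its brass cup, hook it under the bow and lift the block straight out of the mould, never touching the block with the gripper itself, then carry it calmly and set it down gently, flat on the floor of the blue tray. Finally stand the hook back in its cup, let go, and leave everything else on the bench where it is.

Things in the scene. Friction and masses are not known exactly. Their poses are not given: they have to be found in the camera images.
- mould: dark steel mould fixed to the bench, 180 (x) x 130 (y) x 40 mm high, with an open rectangular cavity 124 x 74 mm, 20 mm deep, in the middle of its top (cavity floor 20 mm above the bench). Origin under its centre; x is the long side. Its place and yaw vary
- block: bright aluminium block, about 0.45 kg: slab 120 (x) x 70 (y) x 20 mm lying in the cavity, top flush with the mould's top, with a bow handle: two upright 10 mm round legs at x = -42 and +42 mm and a straight bar along x between them, its underside 56 mm above the slab's underside (36 mm clear over the slab's top). Origin under the slab's centre; z up
- block_bar (a point): centre of the bow's straight round bar, 10 mm thick, 61 mm above the block's origin, right above the block's centre of mass; x along the bar
- hook: C-shaped flat steel lifting hook with a yellow handle, 146 mm tall, strap 30 mm wide (y), 0.22 kg, upright in the cup. Origin under the middle of its flat foot (36 (x) x 30 x 6 mm), below the handle; x from back to tip. Tip at the foot's +x end: 6 mm thick, top at z = 18 mm. Back strap at the -x end, 6 mm thick, up to z = 100 mm. Throat over the foot: x = -12 to 12 mm, z = 6 to 92 mm
- hook_grip (a point): middle of the hook's yellow handle, 123 mm above the foot's underside, same axes as the hook. The handle is 18 (x) x 26 (y) mm, from z = 100 to 146 mm of the hook. A black stripe on its top marks the tip's side (+x); the steel arm at z = 92 to 100 mm sticks out under it on the back side (-x)
- cup: round brass cup fixed to the bench, 72 mm outside diameter, 64 mm inside diameter, 70 mm tall, floor 6 mm thick. Origin under its centre. Its place varies
- cup_in (a point): centre of the cup's inner floor, 6 mm above the bench
- tray: shallow blue tray fixed to the bench, 200 (x) x 160 (y) x 20 mm high outside, walls and floor 5 mm thick, inside 190 x 150 mm. Origin under its centre. Its place and yaw vary
- tray_in (a point): centre of the tray's inner floor, 5 mm above the bench
- spray_can: bystander, to be left alone: white spray can, 54 mm across, 150 mm tall, standing; origin under its centre
- wheel: bystander, to be left alone: pink grinding wheel lying flat, 120 mm across, 20 mm thick; origin under its centre
- oil_bottle: bystander, to be left alone: yellow bottle, 64 mm across, 170 mm tall, standing; origin under its centre
- whetstone: bystander, to be left alone: terracotta-coloured sharpening stone lying flat, 150 x 50 x 25 mm; origin under its centre
- screwdriver: bystander, to be left alone: screwdriver with a red handle lying on the bench
- wrench: bystander, to be left alone: steel wrench lying on the bench
There are look-alikes about, which are no part of the job. What is shaped like the block but green or purple is not meant.

How it is judged:
By the outcome, as a careful person would: the job done as asked, in the order asked, and still so for the second after the job is handed in, with the robot touching nothing.
It also fails if it takes over 64 s, if anything falls off the work surface, if the arm or the gripper's body presses on something with over 40 N, if the wrist force passes 120 N, or if a joint passes its speed limit or range.

ROBOT

A 6-joint arm with a two-finger parallel gripper is mounted at the origin on the work surface. World frame = base frame: x ahead of the robot, y to its left, z up, the work surface at z = 0. Lengths are in m, angles in rad, forces in N, time in s.
With the tool pointing down it reaches from about 0.35 to 1 m from the base axis. Payload 7.1 kg.
Tool frame: the origin (TCP) lies between the finger pads; the fingertips stand 22 mm ahead of it and the grasp point (between the pads) lies 3 mm ahead of it; z points along the fingers, y is the line along which they close (so a half turn about z gives the same grasp; the last joint's range is limited). The gripper opens to 85 mm and grips with 20 to 120 N. Pads are 22 mm wide; open, the fingers measure 114 mm over their backs; the gripper's body (76 mm by 85 mm) begins 54 mm behind the grasp point. The pads swing forward as they close: fully open they stand 13 mm farther back than shut.
Start: joints at [1.235, 0.423, 1.63, -0, 1.089, -0.019], TCP at [0.195, 0.594, 0.253] pointing down, gripper open.
Joint ranges: [-3, 3], [-0.9, 2.11], [0.09, 2.58], [-1.31, 4.45], [0.11, 2.69], [-2.54, 2.54]. Speed limits (rad/s): [2.39, 2.39, 3.01, 3.14, 3.14, 3.14].

INTERFACE

Orientations are given as a rotation vector (axis times angle).
In Python, from rig import manip gives the robot as it stands. The module is installed in compiled form; this text tells all that it offers. Calls block until the motion is done:
- manip.move_to(position, orientation): joint-space move of the TCP to a pose.
- manip.servo_line(position, orientation=None, rate=0.15): straight line of the TCP; orientation=None keeps the orientation; rate is the mean speed in m/s.
- manip.set_joints(angles): joint-space move.
- manip.command_gripper(opening, f_grip=None): finger opening in m; f_grip is the grip in N (None keeps the last); returns when the fingers have stopped.
- manip.hold(seconds).
- manip.solve_ik(position, orientation): joint angles nearest the present ones, or None.
- manip.camera(name): name is "scene" or "side" or "wrist"; returns a dict with "image" (480x640x3 uint8, red, green, blue), "fx", "fy", "cx", "cy" (pixels), "cam_to_world" (4x4, takes a point from camera to world coordinates); the wrist camera has in their place "mount" (4x4, takes a point from camera to tool coordinates, whose origin is the TCP and whose axes are the flange's). Camera axes: x right, y down, z forward; pixel columns grow to the right and rows downward; lengths in m; the calibration is good to about 2 mm. A picture is of the moment at which its call begins: read the wrist's pose just before it. There is no depth.
A pose or a line that the arm cannot do raises manip.IKError and nothing moves.
- manip.sign_off(): hands the job in; it is judged then, once.
Readings, each from a call of its own:
- manip.get_time(): time.
- manip.get_joint_positions(): joint angles.
- manip.get_joint_vel(): joint speeds.
- manip.get_tau(): joint torques, N m.
- manip.get_position(): TCP position.
- manip.get_ee_rot(): TCP orientation.
- manip.get_contact_force(): force on the tool from outside, world axes, zero at the start.
- manip.get_torque(): the same for the moment, N m.
- manip.get_width(): finger opening in m.
- manip.get_grip_force(): force on a finger pad.
Only numpy, scipy, OpenCV 4.12 (cv2) and the standard library are available. Lean on these libraries where they do the work, as an engineer would, in place of code of your own. Each camera call takes 0.05 s, during which the arm holds its last target. There are 200 camera calls.

## Working session

There is one attempt and no reset: what is moved stays moved. The work goes in short steps, each a Python script; the robot and the scene stay as the last script left them, time stands still between calls to the robot, and variables do not carry over. Pictures are saved under pics/ and viewed, at most 13 in all, crops included, and the job is handed in when it is done.

```bash
mkdir -p pics; python3 - <<'E'
from rig import manip
import cv2,numpy as np
for n in("scene","side","wrist"):
    c=manip.camera(n); cv2.imwrite(f"pics/{n}0.png",c["image"][:,:,::-1])
    print(n,c["fx"],c["fy"],c["cx"],c["cy"]); print(np.round(c.get("cam_to_world",c.get("mount")),4).tolist())
print(manip.get_time(),manip.get_ee_rot())
E
```

```text
scene 497.1034382937669 497.1034382937669 322.84114033661007 237.50501992527356
[[-0.1225, 0.6427, -0.7562, 1.5055], [0.9922, 0.0619, -0.1081, 0.1436], [-0.0226, -0.7636, -0.6453, 0.9285], [0.0, 0.0, 0.0, 1.0]]
side 542.238724456445 542.238724456445 327.5031216458307 242.20285922127567
[[0.9351, -0.2062, 0.2884, 0.1759], [-0.3542, -0.5754, 0.7372, -1.0493], [0.0139, -0.7915, -0.611, 0.9597], [0.0, 0.0, 0.0, 1.0]]
wrist 374.32899972105747 374.32899972105747 318.409266285533 237.02553958576297
[[0.0003, -0.9623, -0.2719, 0.068], [1.0, -0.0001, 0.0013, 0.0001], [-0.0013, -0.2719, 0.9623, -0.1205], [0.0, 0.0, 0.0, 1.0]]
0.15 [-4.95456255e-01 -3.10204065e+00  1.83934957e-03]
```

View pics/scene0.png

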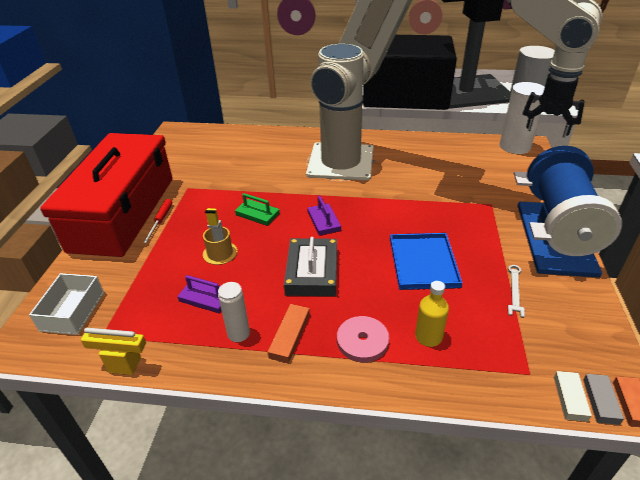

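View pics/side0.png

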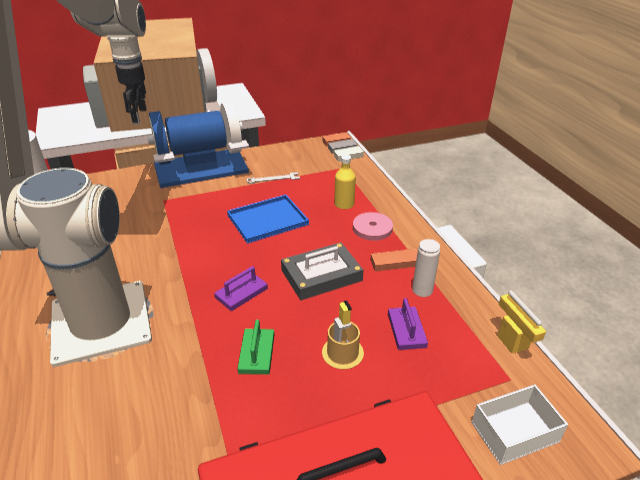

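Scene view: the candidates shaped like the block are green (257,209), purple (324,215), purple (205,293) and bright aluminium in the dark mould (312,265). Only the last matches both the colour and "in the mould". The hook and cup are at (216,240), the tray at (425,260). In the side view the block is at (322,265), the cup at (343,340) and the tray at (268,217). Next: rough positions and a crop to confirm.

```bash
cat > h.py <<'E'
from rig import manip
import cv2,numpy as np
from scipy.spatial.transform import Rotation as R
def shot(n):
    if n=="wrist":
        T=np.eye(4);T[:3,3]=manip.get_position();T[:3,:3]=R.from_rotvec(manip.get_ee_rot()).as_matrix()
        c=manip.camera(n);c["T"]=T@c["mount"]
    else:
        c=manip.camera(n);c["T"]=c["cam_to_world"]
    return c
def ray(c,px):
    d=c["T"][:3,:3]@np.array([(px[0]-c["cx"])/c["fx"],(px[1]-c["cy"])/c["fy"],1.]);return c["T"][:3,3],d
def onz(c,px,z):
    o,d=ray(c,px);return o+d*(z-o[2])/d[2]
def proj(c,p):
    q=np.linalg.inv(c["T"])@np.append(p,1);return np.array([c["fx"]*q[0]/q[2]+c["cx"],c["fy"]*q[1]/q[2]+c["cy"]])
def tri(c1,p1,c2,p2):
    o1,d1=ray(c1,p1);o2,d2=ray(c2,p2);d1/=np.linalg.norm(d1);d2/=np.linalg.norm(d2)
    s=np.linalg.lstsq(np.c_[d1,-d2],o2-o1,rcond=None)[0];a=o1+s[0]*d1;b=o2+s[1]*d2
    return (a+b)/2,np.linalg.norm(a-b)
def down(yaw): # tool z down, tool x at world angle yaw
    c,s=np.cos(yaw),np.sin(yaw);return R.from_matrix([[c,s,0],[s,-c,0],[0,0,-1]]).as_rotvec()
E
python3 - <<'E'
from h import *
S=shot("scene");D=shot("side")
print("hooktop",tri(S,(211,210),D,(345,306)))
print("cup base",onz(S,(219,250),0.03),onz(D,(343,345),.03))
print("bar",tri(S,(312,254),D,(321,257)))
hsv=cv2.cvtColor(S["image"],cv2.COLOR_RGB2HSV)
m=((hsv[...,0]>100)&(hsv[...,0]<118)&(hsv[...,1]>150)).astype(np.uint8);m[:200]=0;m[:,500:]=0;m[:,:350]=0
k=max(cv2.findContours(m,0,2)[0],key=cv2.contourArea)
P=np.array([onz(S,p[0],.02)[:2] for p in k],np.float32);print("tray",cv2.minAreaRect(P))
T=R.from_rotvec(manip.get_ee_rot()).as_matrix();print(T.round(2).tolist())
a=D["image"][295:370,310:380];b=D["image"][235:310,277:367]
a=cv2.resize(a,(392,420),interpolation=2);b=cv2.resize(b,(408,340),interpolation=2);b=cv2.copyMakeBorder(b,0,80,0,0,0)
cv2.imwrite("pics/crop.png",np.hstack([a,b])[:,:,::-1])
E
```

```text
hooktop (array([ 0.51348111, -0.29205137,  0.15124214]), np.float64(0.0023791538022216235))
cup base [ 0.53252947 -0.28371319  0.03      ] [ 0.51325222 -0.29402372  0.03      ]
bar (array([ 0.56046418, -0.02125978,  0.06341422]), np.float64(0.0002585695353020685))
tray ((0.5030474662780762, 0.2714138627052307), (0.21505101025104523, 0.15944524109363556), 8.101919174194336)
[[-0.95, 0.31, -0.0], [0.31, 0.95, -0.0], [-0.0, -0.0, -1.0]]
```

View pics/crop.png

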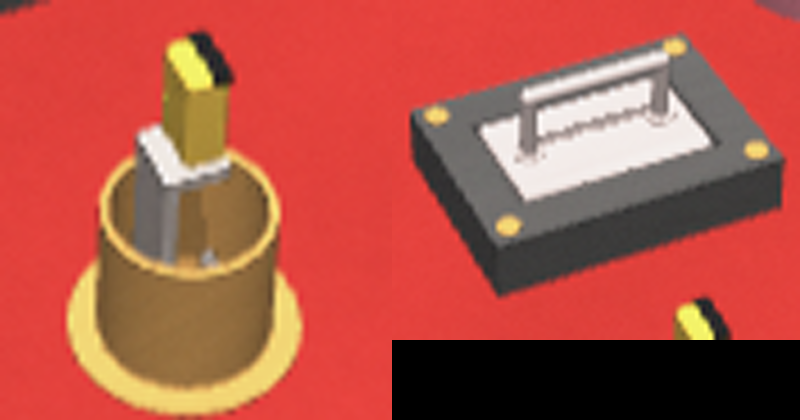

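Confirmed: the bright block is in the dark mould, and the hook stands in the cup with its black stripe pointing away to the right. Next, wrist views above the tray, block and hook.

```bash
python3 - <<'E'
from h import *
import pickle
t=[]
for n,(x,y,z) in dict(tray=(.503,.271,.33),block=(.56,-.02,.33),hook=(.513,-.292,.33)).items():
    manip.move_to([x,y,z],down(np.arctan2(y,x)+np.pi/2)); manip.hold(.2)
    c=shot("wrist");pickle.dump(c,open(f"{n}.pkl","wb"));t.append(c["image"])
    print(n,manip.get_position(),manip.get_joint_positions().round(2),manip.get_time())
cv2.imwrite("pics/w.png",cv2.resize(np.vstack([np.hstack(t[:2])]),(800,300))[:,:,::-1])
cv2.imwrite("pics/wh.png",t[2][:,:,::-1]);cv2.imwrite("pics/wb.png",t[1][:,:,::-1])
E
```

```text
tray [0.50266237 0.27165449 0.32983109] [ 0.47  0.26  1.68  0.    1.2  -0.02] 2.1583
block [ 0.5600568  -0.0189427   0.33000192] [-0.06  0.25  1.7   0.    1.2  -0.02] 3.55
hook [ 0.51352434 -0.29089611  0.33007817] [-0.54  0.29  1.63  0.    1.21 -0.02] 4.8667
```

View pics/w.png

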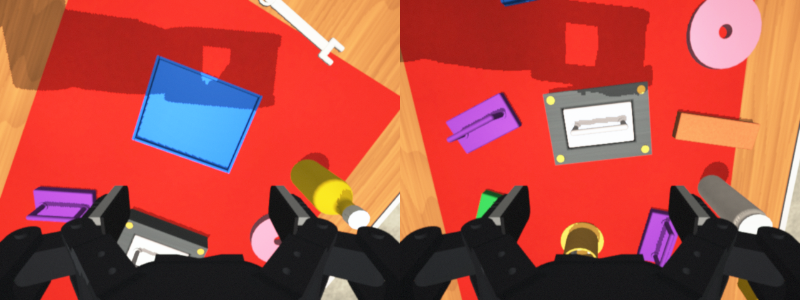

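View pics/wh.png

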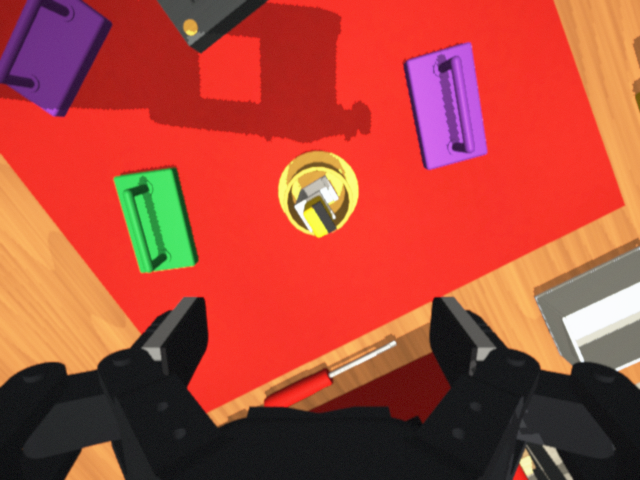

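Tray view: the tray corners are clear. Block view: four gold dots on the mould and a white slab. Hook view: cup at (318,195), with the handle top (yellow/black) near (320,215). Now extracting geometry.

```bash
python3 - <<'E'
from h import *
import pickle
ld=lambda n:pickle.load(open(n+".pkl","rb"))
# tray
c=ld("tray");h=cv2.cvtColor(c["image"],cv2.COLOR_RGB2HSV)
m=((h[...,0]>98)&(h[...,0]<120)&(h[...,1]>140)&(h[...,2]>60)).astype(np.uint8);m[300:]=0
k=cv2.convexHull(max(cv2.findContours(m,0,2)[0],key=cv2.contourArea))
print("tray",cv2.minAreaRect(np.array([onz(c,p[0],.02)[:2] for p in k],np.float32)))
# mould dots & slab
c=ld("block");h=cv2.cvtColor(c["image"],cv2.COLOR_RGB2HSV)
m=((h[...,0]>15)&(h[...,0]<32)&(h[...,1]>110)).astype(np.uint8);m[:110]=0;m[280:]=0;m[:,:200]=0;m[:,430:]=0
n,_,st,ce=cv2.connectedComponentsWithStats(m)
for i in range(1,n):
    if st[i,4]>20: print("dot",st[i,4],ce[i].round(1),onz(c,ce[i],.04).round(4))
m=((h[...,1]<40)&(h[...,2]>70)&(h[...,2]<=255)).astype(np.uint8)
dark=((h[...,1]<70)&(h[...,2]<150)).astype(np.uint8)
w=((h[...,1]<40)&(h[...,2]>170)).astype(np.uint8);w[:110]=0;w[280:]=0;w[:,:200]=0;w[:,430:]=0
pts=cv2.convexHull(max(cv2.findContours(w,0,2)[0],key=cv2.contourArea))
print("slab",cv2.minAreaRect(np.array([onz(c,p[0],.04)[:2] for p in pts],np.float32)))
# hook
c=ld("hook");h=cv2.cvtColor(c["image"],cv2.COLOR_RGB2HSV)
print(proj(c,[.5135,-.292,.152]))
cr=c["image"][140:245,270:370]; b=ld("block")["image"][120:270,220:430]
cv2.imwrite("pics/z.png",np.hstack([cv2.resize(cr,(500,525),interpolation=0),])[:,:,::-1])
E
```

```text
tray ((0.4951188564300537, 0.2736997604370117), (0.19723917543888092, 0.1573161780834198), 8.031068801879883)
dot 157 [385.5 142.5] [0.6344 0.0365 0.04  ]
dot 139 [240.5 160.3] [0.4787 0.0232 0.04  ]
dot 122 [391.7 238.1] [ 0.6431 -0.0694  0.04  ]
dot 117 [256.5 253.4] [ 0.4877 -0.0826  0.04  ]
slab ((0.5608923435211182, -0.022705156356096268), (0.11887310445308685, 0.06966502219438553), 4.763529300689697)
[318.03135929 221.00214196]
```

View pics/z.png

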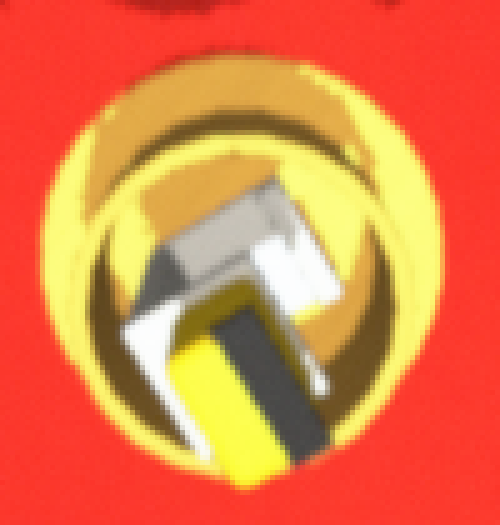

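```bash
python3 - <<'E'
from h import *
import pickle
c=pickle.load(open("hook.pkl","rb"))
f=lambda x,y,z:onz(c,(270+(x-2)/5,140+(y-2)/5),z)
A,B,C,D=[f(*p,.152) for p in((168,358),(250,308),(330,438),(243,490))]
for p,q in((A,B),(D,C),(A,D),(B,C)): v=q-p;print(np.linalg.norm(v).round(4),np.degrees(np.arctan2(v[1],v[0])).round(1))
print("grip",(A+B+C+D)/4)
l,r,t,b=f(76,300,.07),f(412,300,.07),f(243,133,.07),f(243,480,.07)
print("cup",np.linalg.norm(l-r),np.linalg.norm(t-b),(l+r)/2,(t+b)/2)
g=(A+B+C+D)/4
from math import *
for yaw in np.radians([-180,-90,0,90]):pass
hy=np.degrees(np.arctan2((B-A)[1],(B-A)[0]))
for o in(0,90,180,270):
  a=np.radians(hy+o)
  print(o,[ (None if s is None else s.round(2)) for s in (manip.solve_ik([g[0],g[1],.14],down(a)),)])
for o in(0,90,180,270):
  a=np.radians(4.85+90+o)
  s=manip.solve_ik([.561,-.023,.25],down(a)); print(o,None if s is None else s.round(2))
E
```

```text
0.0157 2.2
0.0168 2.3
0.0254 -90.8
0.0253 -88.2
grip [ 0.51497021 -0.29133197  0.152     ]
cup 0.06902411022628391 0.07219464171756597 [ 0.51543134 -0.28927464  0.07      ] [ 0.51413626 -0.2911421   0.07      ]
0 [array([-0.53,  0.52,  1.78, -0.  ,  0.84,  1.  ])]
90 [array([-0.53,  0.52,  1.78, -0.  ,  0.84, -0.57])]
180 [array([-0.53,  0.52,  1.78, -0.  ,  0.84, -2.14])]
270 [None]
0 [-0.06  0.33  1.77 -0.    1.03 -0.15]
90 [-0.06  0.33  1.77  0.    1.03 -1.72]
180 None
270 [-0.06  0.33  1.77 -0.    1.03  1.42]
```

Measurements agree with the given sizes (handle 16–17 x 25 mm, cup rim about 70 mm, mould dots at 156 x 106 mm, slab 119 x 70 mm, tray 197 x 157 mm). Grasping the hook now, closing along its y.

```bash
python3 - <<'E'
from h import *
g=np.array([.5150,-.2913]);o=down(np.radians(1.5))
manip.command_gripper(.05,100)
manip.move_to([*g,.22],o);manip.servo_line([*g,.135],o,.12)
print("F",manip.get_contact_force().round(1))
manip.command_gripper(.0,100);print("w",manip.get_width(),manip.get_grip_force())
manip.servo_line([*g,.275],o,.12);manip.hold(.2)
print("w",manip.get_width(),manip.get_contact_force().round(2),manip.get_torque().round(3),manip.get_time())
# to start side of the bar; hook x at 94.85 deg
y=np.radians(94.85);d=np.array([np.cos(y),np.sin(y)]);b=np.array([.561,-.023]);p=b-.034*d
manip.move_to([*p,.275],down(y));manip.hold(.3)
print(manip.get_position(),manip.get_time())
s=shot("side");cv2.imwrite("pics/s1.png",cv2.resize(s["image"][130:330,230:430],(600,600),interpolation=2)[:,:,::-1])
for q in(.0,.018,.100): print(q,proj(s,[*(p+ (.018*d if q<.05 else -.018*d)),.275-.129+q]).round(1))
E
```

```text
F [-1.2  0.9  0.5]
w 0.024776049319605756 98.37140679359436
w 0.02458826253115084 [ 0.33  0.19 -2.76] [-0.039  0.003 -0.016] 8.9917
[ 0.56384415 -0.05754127  0.27496551] 10.4083
0.0 [324.3 235.4]
0.018 [324.4 229.6]
0.1 [331.4 209.6]
```

View pics/s1.png

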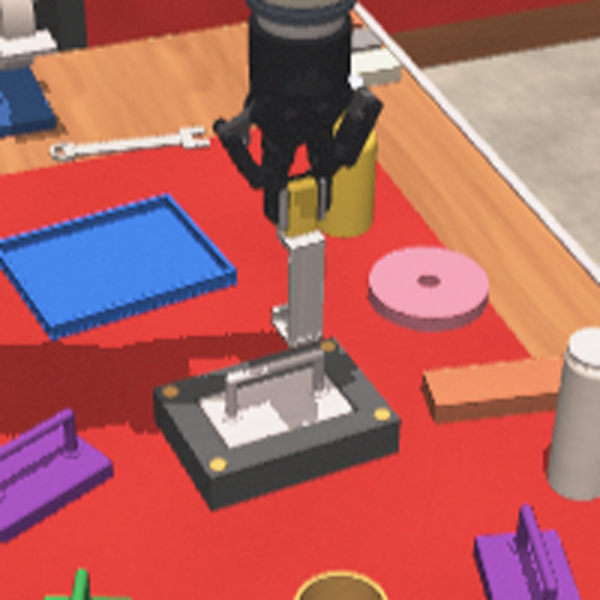

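The hook hangs straight in the gripper, beside and above the bar, with its tip at crop (283,320) pointing toward the tray side, as predicted. Lowering, threading it under the bar, and then starting the lift.

```bash
python3 - <<'E'
from h import *
y=np.radians(94.85);d=np.array([np.cos(y),np.sin(y)]);b=np.array([.561,-.023]);p=b-.034*d;o=down(y)
f=lambda t:print(t,manip.get_position().round(4),manip.get_contact_force().round(2),manip.get_time())
f("hi")
manip.servo_line([*p,.178],o,.1);f("low")
manip.servo_line([*b,.178],o,.06);f("in")
s=shot("side");cv2.imwrite("pics/s2.png",cv2.resize(s["image"][190:310,260:400],(700,600),interpolation=2)[:,:,::-1])
for z in(.193,.197,.201,.207): manip.servo_line([*b,z],o,.03);manip.hold(.1);f(z)
s=shot("side");cv2.imwrite("pics/s3.png",cv2.resize(s["image"][190:310,260:400],(700,600),interpolation=2)[:,:,::-1])
E
```

```text
hi [ 0.5638 -0.0574  0.2749] [ 0.61 -0.67 -2.68] 10.4583
low [ 0.5644 -0.0569  0.1786] [-0.12 -0.19 -2.75] 11.575
in [ 0.561  -0.0228  0.178 ] [-0.66  0.06 -1.41] 12.2917
0.193 [ 0.5609 -0.023   0.1929] [-0.08 -0.02 -2.33] 13.0917
0.197 [ 0.561 -0.023  0.197] [ 0.17 -0.42 -2.2 ] 13.475
0.201 [ 0.5605 -0.023   0.2005] [-0.4   0.47 -7.25] 13.8583
0.207 [ 0.561 -0.023  0.207] [-0.4   0.53 -7.2 ] 14.3083
```

View pics/s3.png

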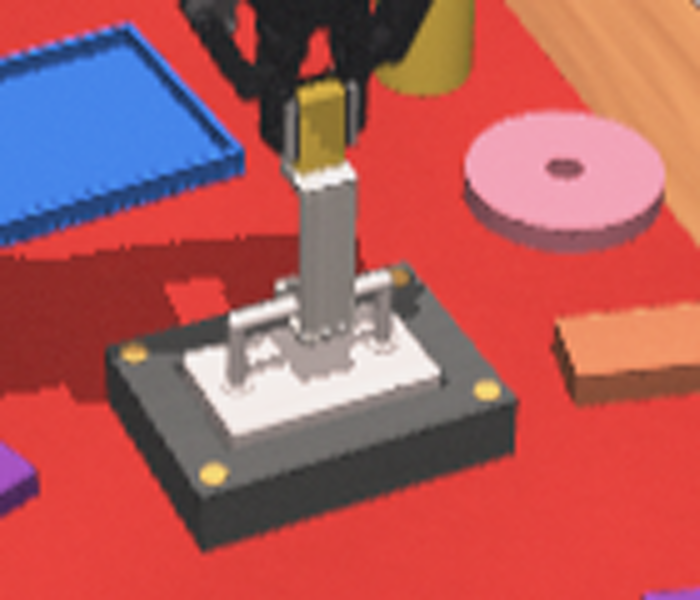

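The load of about 4.8 N came on at z≈0.199, as predicted. In the picture the block is rising level, with the hook centred on the bar. Lifting clear and carrying it to the tray.

```bash
python3 - <<'E'
from h import *
b=np.array([.561,-.023]);t=np.array([.4951,.2737]);o=down(np.radians(94.85));o2=down(np.radians(98.03))
f=lambda s:print(s,manip.get_position().round(4),manip.get_contact_force().round(2),round(manip.get_width(),4),manip.get_time())
manip.servo_line([*b,.265],o,.04);manip.hold(.3);f("up")
manip.servo_line([*t,.265],o2,.07);manip.hold(.8);f("over")
manip.servo_line([*t,.196],o2,.05);manip.hold(.4);f("near")
s=shot("side");w=shot("scene")
cv2.imwrite("pics/s4.png",np.hstack([cv2.resize(s["image"][130:270,200:340],(400,400),interpolation=2),cv2.resize(w["image"][180:310,360:490],(400,400),interpolation=2)])[:,:,::-1])
E
```

```text
up [ 0.561  -0.023   0.2649] [-0.12 -0.61 -6.4 ] 0.0248 16.2583
over [0.4951 0.2737 0.265 ] [ 0.66 -0.32 -6.25] 0.0249 21.55
near [0.4951 0.2737 0.1961] [-0.4   0.29 -7.85] 0.0248 23.4833
```

View pics/s4.png

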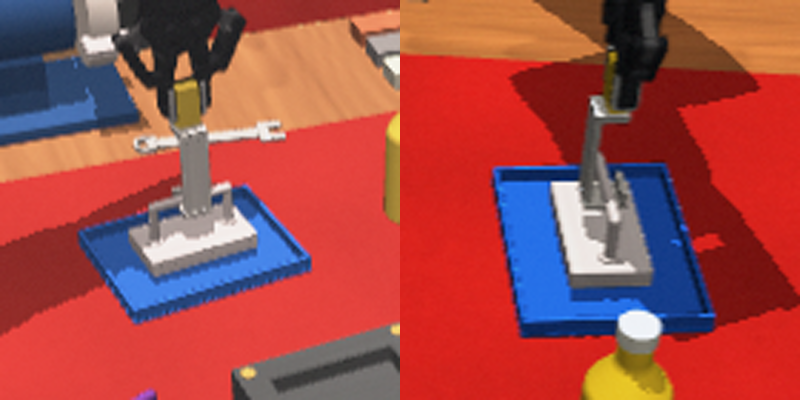

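The block hangs level just above the tray floor, well inside the walls. Lowering gently until the load comes off, then unhooking.

```bash
python3 - <<'E'
from h import *
t=np.array([.4951,.2737]);y=np.radians(98.03);o=down(y);d=np.array([np.cos(y),np.sin(y)])
f=lambda s:print(s,manip.get_position().round(4),manip.get_contact_force().round(2),round(manip.get_time(),2))
for z in(.190,.187,.185,.183,.181): manip.servo_line([*t,z],o,.015);manip.hold(.1);f(z)
if manip.get_contact_force()[2]>-4:
    manip.servo_line([*t,.164],o,.04);manip.hold(.2);f("low")
    manip.servo_line([*(t-.042*d),.164],o,.06);f("out")
    s=shot("side");w=shot("scene")
    cv2.imwrite("pics/s5.png",np.hstack([cv2.resize(s["image"][130:270,200:340],(400,400),interpolation=2),cv2.resize(w["image"][180:310,360:490],(400,400),interpolation=2)])[:,:,::-1])
E
```

```text
0.19 [0.4952 0.2737 0.19  ] [ 0.23 -0.35 -7.8 ] 24.23
0.187 [0.4951 0.2737 0.187 ] [ 0.56 -0.55 -7.11] 24.68
0.185 [0.4954 0.2738 0.1852] [ 0.05  0.66 -4.59] 25.07
0.183 [0.4952 0.2737 0.1832] [ 0.45  0.41 -2.18] 25.45
0.181 [0.4951 0.2737 0.181 ] [-0.13  0.26 -2.06] 25.83
low [0.4953 0.2738 0.1642] [-0.03 -0.09 -1.89] 26.61
out [0.5011 0.2322 0.1641] [ 0.24 -0.09 -1.56] 27.46
```

View pics/s5.png

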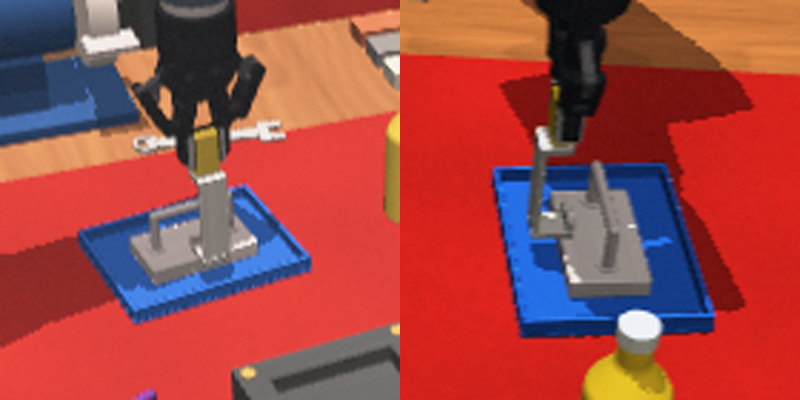

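The block stands flat in the tray and the hook is clear of the bar. Returning the hook to the cup.

```bash
python3 - <<'E'
from h import *
g=np.array([.5150,-.2910]);o=down(np.radians(1.5))
f=lambda s:print(s,manip.get_position().round(4),manip.get_contact_force().round(2),round(manip.get_width(),4),round(manip.get_time(),2))
p=manip.get_position();manip.servo_line([p[0],p[1],.30],None,.12);f("up")
manip.move_to([*g,.29],o);manip.hold(.4);f("over")
manip.servo_line([*g,.150],o,.08);f("in")
for z in(.142,.139,.137,.136,.135,.134):
    manip.servo_line([*g,z],o,.02);manip.hold(.1);f(z)
    if manip.get_contact_force()[2]>1.5: break
manip.command_gripper(.05);manip.hold(.2);f("rel")
manip.servo_line([*g,.24],o,.1);manip.move_to([.45,-.2,.36],down(np.radians(66)));manip.hold(.5);f("away")
s=shot("side");w=shot("scene")
cv2.imwrite("pics/s6.png",np.vstack([np.hstack([cv2.resize(s["image"][290:380,300:390],(300,300),interpolation=2),cv2.resize(w["image"][195:275,175:255],(300,300),interpolation=2)]),np.hstack([cv2.resize(s["image"][150:390,200:440],(300,300)),cv2.resize(w["image"][180:380,340:540],(300,300))])])[:,:,::-1])
E
```

```text
up [0.5005 0.2322 0.2991] [ 0.64 -0.08 -2.39] 0.0243 28.84
over [ 0.5151 -0.2907  0.29  ] [-0.    1.11 -2.  ] 0.0247 31.13
in [ 0.5152 -0.2911  0.1504] [-0.41 -0.84 -2.42] 0.0249 33.03
0.142 [ 0.5151 -0.291   0.142 ] [ 0.21  0.72 -2.48] 0.0245 33.68
0.139 [ 0.515 -0.291  0.139] [ 0.33  0.6  -2.99] 0.0247 34.08
0.137 [ 0.515 -0.291  0.137] [-0.06 -0.23 -2.  ] 0.0251 34.43
0.136 [ 0.5152 -0.2911  0.1362] [ 0.11 -0.39 -0.9 ] 0.0252 34.78
0.135 [ 0.5153 -0.2912  0.1361] [-1.15  0.67  8.95] 0.0252 35.13
rel [ 0.5149 -0.291   0.1349] [0.03 0.97 0.8 ] 0.0499 35.7
away [ 0.45   -0.2001  0.3599] [ 0.11 -0.65 -0.39] 0.0499 38.38
```

View pics/s6.png

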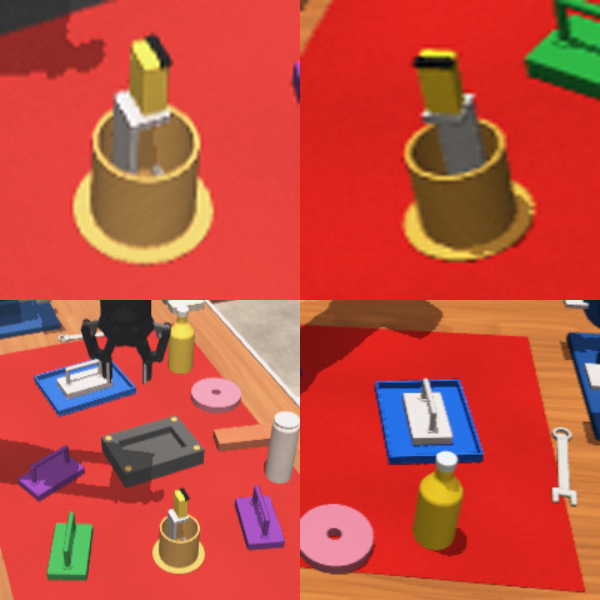

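The hook stands upright in the cup, the block is flat in the tray, the mould is empty and the bystanders are where they were.

```bash
python3 -c "
from rig import manip
print(manip.sign_off())"
```

```text
the job is handed in; nothing more can be done
None
```

The job is handed in: in the last pictures the block lies flat in the blue tray, the hook stands back in its cup and nothing else has moved, with about 38 s used of the 64 s allowed.

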